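Gauge the coating on the underside of a cup

ROBOT

A 6-joint arm with a two-finger parallel gripper is mounted at the origin on the work surface. World frame = base frame: x ahead of the robot, y to its left, z up, the work surface at z = 0. Lengths are in m, angles in rad, forces in N, time in s.
With the tool pointing down it reaches from about 0.35 to 0.975 m from the base axis. Payload 7.1 kg.
Tool frame: the origin (TCP) lies midway between the tips of the shut fingers; the grasp point (between the pads) lies 19 mm behind it; z points along the fingers, y is the line along which they close (so a half turn about z gives the same grasp; the last joint's range is limited). The gripper opens to 88 mm and grips with 3 to 60 N. Pads are 20 mm wide; open, the fingers measure 115 mm over their backs; the gripper's body (75 mm by 178 mm) begins 61 mm behind the grasp point.
Start: joints at [-1.34, 0.423, 1.63, -0, 1.089, -0.019], TCP at [0.155, -0.606, 0.223] pointing down, gripper open.
Joint ranges: [-3, 3], [-0.9, 2.11], [0.09, 2.58], [-1.31, 4.45], [0.11, 2.69], [-2.54, 2.54]. Speed limits (rad/s): [2.39, 2.39, 3.01, 3.14, 3.14, 3.14].

INTERFACE

Orientations are given as a 3x3 rotation matrix whose columns are the frame's x, y, z axes.
In Python, from workcell import manip gives the robot as it stands.
- The arm moves only by the shell command python3 -m creep 'ROWS' [OPENING] [FORCE]. ROWS is JSON, a list that holds one entry, the list of rows, each a list of 6 numbers: the shift along the tool's x, y, z in units of 40 mm (1.0 is 40 mm), then the turn, a rotation vector about the tool's x, y, z in units of 8 degrees (1.0 is 8 degrees). A call has 1 to 10 rows; each row shifts and turns the commanded pose from where the row before left it, along the tool's axes as they then stand; what a row does not reach is not made up. A row lasts 1/10 s, in which the tool goes at most 50 mm and 8.59 degrees, less where a joint would pass 70% of its speed; a pose out of reach is approached as far as the arm can. A call is refused whole if a number of a shift passes 1 or a number of a turn 1, either way. A call with a gripper value outside its range is refused whole. OPENING is the finger opening in mm, from 0 to 87.8, set as the call begins (- or left out, the last holds). The fingers move at their own pace and stop on an object; FORCE is the grip in N (left out, the last holds). Time passes only in rows, so rows that do not move let the fingers close. It gives the time, the measured TCP pose, the force, the opening and the grip force at its end, in the units of the state.
- manip.sense(): the state, without advancing time (a new reading comes with each control period).
- manip.grab_frame(name): name is "scene" or "side" or "wrist"; returns (picture, depth): 480x640x3 uint8, blue, green, red; 480x640 float32, m along the optical axis (not along the pixel's ray), 0 where there is no reading.
- manip.calibration(name): a dict with "camera_matrix" (3x3 intrinsics, pixels), "camera_from_world" (4x4, takes a point from world to camera coordinates); the wrist camera has in their place "tool_from_camera" (4x4, takes a point from camera to tool coordinates, whose origin is the TCP and whose axes are the flange's). Camera axes: x right, y down, z forward; pixel columns grow to the right and rows downward; lengths in m; the calibration is good to about 2 mm. A picture is of the moment at which its call begins: read the wrist's pose just before it. calibration takes no time and is no camera call.
- manip.sign_off(): hands the job in; it is judged then, once.
The state is a dict: "time_s": time; "joint_pos": joint angles; "qvel": joint speeds; "effort": joint torques, N m; "position": TCP position; "eef_rot": TCP orientation; "force": force on the tool from outside, world axes, zero at the start; "torque": the same for the moment, N m; "grip_width": opening from 0.0 (shut) to 1.0 (fully open); "grip_force": force on a finger pad.
Only numpy, scipy, OpenCV 4.12 (cv2) and the standard library are available. Lean on these libraries where they do the work, as an engineer would, in place of code of your own. Each camera call takes 0.05 s, during which the arm holds its last target. There are 200 camera calls.

TASK

Turn the blue eight-sided cup over and set it down (no dropping or throwing) so that it stands mouth-down on the table by itself, then take the yellow pen gauge from its stand and hold it upright with its sprung brass tip gently on the red spot on the cup's underside, the tip pushed about half-way in. Finish while still holding the gauge there: do not put it down or let go. Leave everything else on the table where it is.

Things in the scene. Friction and masses are not known exactly. Their poses are not given: they have to be found in the camera images.
- cup: Loose blue cup, a straight regular eight-sided prism 64 mm tall, 60 mm across flats, 65 mm across corners, wall 4 mm, floor 5 mm, 0.13 to 0.25 kg; starts mouth-up, left or right, the stand on the other side. Flat faces 25 mm wide look along its own +-x, +-y and the diagonals; lying on one it does not roll. Origin: centre of the outside of its white underside; +z along its axis towards the mouth.
- cup_mouth (a point): Centre of the cup's mouth, level with its rim, 64 mm from the cup's origin along the cup's +z. Its axes are the cup's.
- spot (a point): Centre of the red spot, 14 mm across, on the outside of the cup's underside, 12 mm from the centre along the cup's +x. Its axes are the cup's. Hidden until the cup is turned over.
- stand: Grey block 80 x 80 x 60 mm fixed to the table, with an upright hole 26 mm wide through its middle in which the gauge hangs. Origin: centre of its underside.
- gauge: Loose yellow pen gauge, 0.14 kg, upright in the stand. Origin: on its axis at the underside of its black collar (38 mm across, 6 mm thick), which rests on the stand's top; +z up its axis. Yellow grip 26 x 26 mm square (sides along its x and y) from 6 to 100 mm above the origin; steel nose 20 mm across down to 35 mm below it, then the brass tip. Lift it straight up 55 mm or more to clear the stand.
- tip (a point): End face of the gauge's sprung brass tip, 8 mm across; on the gauge's axis, 50 mm below the gauge's origin when free. Its axes are the gauge's.
- plunger (a joint): How far the brass tip is pushed into the gauge, in m: 0 free, 0.012 fully in against a hard stop. Spring about 500 N/m, so 0.006 (half-way) takes 3 N.
- paper_cup: Bystander: plain white round cup 84 mm across, 110 mm tall; origin centre of its underside, z up.
- wine: Bystander: dark green glass bottle 76 mm across, 290 mm tall; origin centre of its underside.
- water: Bystander: clear bottle with a blue label, 64 mm across, 170 mm tall; origin centre of its underside.
- tape: Bystander: roll of brown tape lying flat, 90 mm across, 25 mm high; origin centre of its underside.
- pail: Bystander: small metal pail of pens, 116 mm across, about 165 mm tall with the pens; origin centre of its underside.
- marker_box: Bystander: brown cardboard box 70 x 130 x 35 mm (x, y, z); origin centre of its underside.
- label_stack: Bystander: stack of white labels 100 x 70 x 20 mm (x, y, z); origin centre of its underside.

How it is judged:
By the outcome, as a careful person would: the job done as asked, in the order asked, and still so for the second after the job is handed in, while the arm keeps its last pose, push and grip.
It also fails if it takes over 72 s, if anything falls off the work surface, if the arm or the gripper's body presses on something with over 40 N, if the wrist force passes 120 N, or if a joint passes its speed limit or range.

## Working session

There is one attempt and no reset: what is moved stays moved. The work goes in short steps, Python scripts to look and compute and a shell command to move; the robot and the scene stay as the last step left them, time stands still between calls to the robot, and variables do not carry over. Pictures are saved under pics/ and viewed, at most 10 in all, crops included, and the job is handed in when it is done.

```bash
ls; mkdir -p pics; python3 - <<'E'
from workcell import manip
import cv2,numpy as np
s=manip.sense();print(s)
a,d=manip.grab_frame("scene");b,e=manip.grab_frame("side")
np.savez('f0.npz',a=a,d=d,b=b,e=e)
cv2.imwrite('pics/scene0.png',a);cv2.imwrite('pics/side0.png',b)
for n in("scene","side","wrist"):print(n,manip.calibration(n))
E
```

```text
pics
{'time_s': 0.0, 'joint_pos': array([-1.34000767e+00,  4.23836866e-01,  1.63071678e+00,  6.72022939e-06,
        1.08856898e+00, -1.89899187e-02]), 'qvel': array([-0.00057352, -0.00054767, -0.00319387, -0.00051555,  0.00015164,
       -0.00048731]), 'effort': array([-2.65790390e-03, -5.44635057e+01, -2.73667020e+01,  6.40869001e-02,
        2.27375800e-02, -1.06254558e-04]), 'position': array([ 0.15439675, -0.60504524,  0.22189365]), 'eef_rot': array([[ 9.68967957e-01,  2.47186123e-01, -3.44178922e-04],
       [ 2.47186360e-01, -9.68966811e-01,  1.49077288e-03],
       [ 3.50004143e-05, -1.52958748e-03, -9.99998830e-01]]), 'force': array([ 0.33596052,  0.63305886, -0.43232063]), 'torque': array([ 0.0387665 , -0.02199133, -0.02317067]), 'grip_force': 0.0, 'grip_width': 0.9995231101283347}
scene {'camera_matrix': array([[465.29305262,   0.        , 323.1549684 ],
       [  0.        , 465.29305262, 237.4404768 ],
       [  0.        ,   0.        ,   1.        ]]), 'camera_from_world': array([[ 0.2292537 ,  0.97325463, -0.01477039, -0.14723129],
       [ 0.75713251, -0.18784073, -0
[... 530 characters left out ...]
8961627e-01, -6.13137660e-01, -6.63365760e-01,
         8.52870217e-01],
       [ 0.00000000e+00,  0.00000000e+00,  0.00000000e+00,
         1.00000000e+00]])}
wrist {'camera_matrix': array([[417.75694028,   0.        , 315.84911167],
       [  0.        , 417.75694028, 237.43550588],
       [  0.        ,   0.        ,   1.        ]]), 'tool_from_camera': array([[ 3.84794215e-04, -9.61227496e-01, -2.75756328e-01,
         7.49609872e-02],
       [ 9.99999898e-01,  3.04862607e-04,  3.32728014e-04,
        -9.41773769e-05],
       [-2.35759522e-04, -2.75756428e-01,  9.61227516e-01,
        -1.62599665e-01],
       [ 0.00000000e+00,  0.00000000e+00,  0.00000000e+00,
         1.00000000e+00]])}
```

View pics/scene0.png

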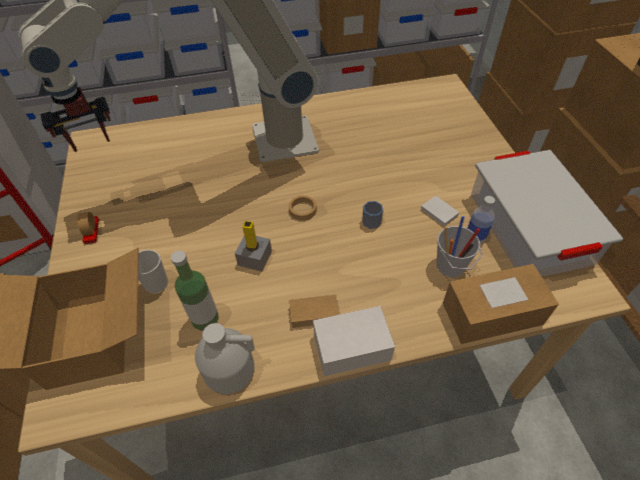

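View pics/side0.png

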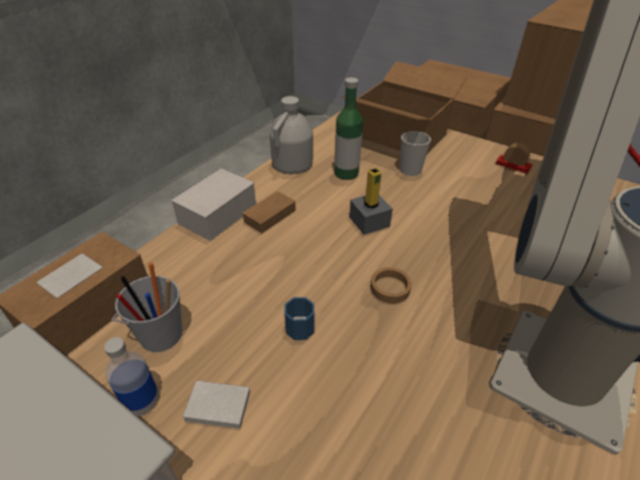

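The scene picture shows the cup at about (373,214) and the stand with the gauge at (252,247). The side picture has the cup at (300,318) and the stand at (370,212). Next I'll measure both from depth.

```bash
cat > h.py <<'E'
import numpy as np,cv2
from workcell import manip
def cloud(name,d,pose=None):
    c=manip.calibration(name);K=c["camera_matrix"]
    v,u=np.mgrid[:480,:640]
    P=np.stack([(u-K[0,2])/K[0,0]*d,(v-K[1,2])/K[1,1]*d,d],-1)
    if "camera_from_world" in c: T=np.linalg.inv(c["camera_from_world"])
    else:
        W=np.eye(4);W[:3,:3]=pose["eef_rot"];W[:3,3]=pose["position"];T=W@c["tool_from_camera"]
    return P@T[:3,:3].T+T[:3,3]
E
python3 - <<'E'
from h import *
f=np.load('f0.npz')
for n,i,d,cup,st in(("scene",'a','d',(373,214),(252,250)),("side",'b','e',(300,318),(370,205))):
    P=cloud(n,f[d]);im=f[i]
    v,u=np.mgrid[:480,:640]
    hsv=cv2.cvtColor(im,cv2.COLOR_BGR2HSV)
    for nm,(cu,cv_),r in(("cup",cup,28),("stand",st,45)):
        near=(abs(u-cu)<r)&(abs(v-cv_)<r)&(f[d]>0)
        Q=P[near&(P[...,2]>.012)]
        print(n,nm,len(Q),Q.min(0).round(3),Q.max(0).round(3),'table z',np.median(P[near&(abs(P[...,2])<.01)][:,2]).round(4))
        if nm=="cup":
            T=Q[Q[:,2]>.056]; print(' rim',len(T),T.min(0).round(4),T.max(0).round(4),(cv2.minEnclosingCircle(T[:,:2].astype(np.float32))))
        else:
            T=Q[abs(Q[:,2]-.06)<.008]; print(' top',len(T),cv2.minAreaRect(T[:,:2].astype(np.float32)))
            T=Q[(Q[:,2]>.075)]; print(' gauge',len(T),cv2.minAreaRect(T[:,:2].astype(np.float32)),T[:,2].max())
E
```

```text
scene cup 432 [0.442 0.167 0.012] [0.51  0.229 0.069] table z -0.0013
 rim 112 [0.4423 0.1669 0.056 ] [0.5081 0.229  0.0688] ((0.4755293130874634, 0.19813808798789978), 0.033330053091049194)
scene stand 1147 [ 0.365 -0.314  0.012] [ 0.719 -0.032  0.164] table z -0.0014
 top 490 ((0.5323469638824463, -0.18667055666446686), (0.08242817223072052, 0.08391141146421432), 60.48025131225586)
 gauge 293 ((0.6205018758773804, -0.24304863810539246), (0.028929516673088074, 0.24080011248588562), 56.678489685058594) 0.1639760769330474
side cup 1004 [0.442 0.167 0.012] [0.505 0.231 0.068] table z 0.0004
 rim 285 [0.4422 0.167  0.056 ] [0.5048 0.2295 0.0681] ((0.47394347190856934, 0.1982223391532898), 0.03304734826087952)
side stand 2071 [ 0.475 -0.462  0.012] [ 0.728 -0.131  0.163] table z 0.0001
 top 643 ((0.5491203665733337, -0.27192366123199463), (0.22877709567546844, 0.2680995464324951), 35.35239028930664)
 gauge 448 ((0.5292531251907349, -0.18545076251029968), (0.027978667989373207, 0.030304614454507828), 68.62208557128906) 0.16280874102244902
```

```bash
python3 -m creep '[[[0.635,-0.874,0,0,0,0],[0.635,-0.874,0,0,0,0],[0.635,-0.874,0,0,0,0],[0.635,-0.874,0,0,0,0],[0.635,-0.874,0,0,0,0],[0.635,-0.874,0,0,0,0],[0.635,-0.874,0,0,0,0],[0.635,-0.874,0,0,0,0],[0.635,-0.874,0,0,0,0],[0.635,-0.874,0,0,0,0]]]' 87
python3 - <<'E'
from h import *
f=np.load('f0.npz')
for n,i,d,L in(("scene",'a','d',dict(tape=(302,208),mbox=(315,310),label=(440,210),pail=(458,255),water=(482,222),wbox=(352,340),wine=(195,300),paper=(152,272))),):
    P=cloud(n,f[d]);v,u=np.mgrid[:480,:640]
    for k,(cu,cv_) in L.items():
        m=(abs(u-cu)<45)&(abs(v-cv_)<40)&(f[d]>0)&(P[...,2]>.012)
        nl,lab=cv2.connectedComponents(m.astype(np.uint8))
        ids=lab[cv_-12:cv_+13,cu-14:cu+15];l=np.bincount(ids[ids>0]).argmax()
        Q=P[lab==l];print(k,Q.min(0).round(3),Q.max(0).round(3))
E
```

```text
time_s: 1.1
position: [0.3143, -0.2024, 0.2227]
eef_rot: [[0.969, 0.247, 0.0], [0.247, -0.969, 0.0], [0.0, 0.0, -1.0]]
force: [0.3, 0.4, -1.0]
grip_width: 0.989
grip_force: 0.0
tape [ 0.329 -0.051  0.012] [0.421 0.039 0.03 ]
mbox [ 0.72  -0.121  0.012] [0.926 0.055 0.087]
label [0.435 0.371 0.012] [0.555 0.475 0.025]
pail [0.594 0.317 0.012] [0.765 0.555 0.17 ]
water [0.442 0.317 0.012] [0.779 0.649 0.174]
wbox [ 0.737 -0.078  0.012] [0.944 0.112 0.087]
wine [ 0.671 -0.386  0.012] [ 0.891 -0.248  0.291]
paper [ 0.51  -0.568  0.012] [ 0.748 -0.438  0.174]
```

```bash
python3 -m creep '[[[0.635,-0.874,0,0,0,0],[0.635,-0.874,0,0,0,0],[0.635,-0.874,0,0,0,0],[0.635,-0.874,0,0,0,0],[0.635,-0.874,0,0,0,0],[0.635,-0.874,0,0,0,0],[0.635,-0.874,0,0,0,0],[0.635,-0.874,0,0,0,0],[0.635,-0.874,0,0,0,0],[0.635,-0.874,0,0,0,0]]]' 87
python3 - <<'E'
from h import *
manip.grab_frame("wrist")
s=manip.sense();a,d=manip.grab_frame("wrist")
np.savez('w0.npz',a=a,d=d);cv2.imwrite('pics/w0.png',a)
print(s['joint_pos'].round(3),s['position'].round(4))
P=cloud("wrist",d,s)
m=(d>0)&(np.hypot(P[...,0]-.475,P[...,1]-.198)<.05)&(abs(P[...,2]-.064)<.006)
Q=P[m];c=cv2.minEnclosingCircle(Q[:,:2].astype(np.float32));print(len(Q),Q.mean(0),c)
h=cv2.convexHull(Q[:,:2].astype(np.float32))[:,0]
# support width per angle; flats where octagon width minimal
for t in range(0,180,3):
    n=np.array([np.cos(np.radians(t)),np.sin(np.radians(t))]);p=h@n
    print(t,round((p.max()-p.min())*1e3,1),((p.max()+p.min())/2).round(4),end=' | ')
print('table',np.median(P[(d>0)&(P[...,2]<.02)][:,2]))
E
```

```text
time_s: 2.1
position: [0.474, 0.1994, 0.2224]
eef_rot: [[0.969, 0.248, -0.0], [0.248, -0.969, -0.0], [-0.0, 0.0, -1.0]]
force: [0.5, -1.0, 0.4]
grip_width: 0.99
grip_force: 0.0
[0.38  0.266 1.865 0.002 1.007 1.699] [0.4771 0.2042 0.223 ]
1426 [0.47313107 0.19764447 0.06400908] ((0.47352421283721924, 0.19768695533275604), 0.03251062333583832)
0 62.9 0.4736 | 3 63.6 0.4833 | 6 64.1 0.4917 | 9 64.4 0.4988 | 12 64.6 0.5044 | 15 64.7 0.5087 | 18 64.5 0.5115 | 21 64.2 0.513 | 24 63.8 0.5131 | 27 63.1 0.5118 | 30 62.3 0.5091 | 33 61.3 0.5049 | 36 60.4 0.4994 | 39 61.0 0.4926 | 42 61.9 0.4844 | 45 62.7 0.4749 | 48 63.4 0.464 | 51 63.9 0.4519 | 54 64.3 0.4385 | 57 64.4 0.4239 | 60 64.4 0.4081 | 63 64.2 0.3913 | 66 63.9 0.3733 | 69 63.4 0.3544 | 72 62.7 0.3344 | 75 61.8 0.3136 | 78 61.0 0.2919 | 81 60.2 0.2694 | 84 61.1 0.2461 | 87 62.0 0.2221 | 90 62.8 0.1976 | 93 63.4 0.1725 | 96 63.9 0.1469 | 99 64.1 0.1209 | 102 64.3 0.0947 | 105 64.4 0.0682 | 108 64.3 0.0415 | 111 64.0 0.0147 | 114 63.5 -0.0121 | 117 62.9 -0.0389 | 120 62.1 -0.0656 | 123 61.1 -0.0921 | 126 60.2 -0.1183 | 129 61.1 -0.1443 | 132 62.1 -0.1698 | 135 63.0 -0.195 | 138 63.7 -0.2195 | 141 64.2 -0.2435 | 144 64.6 -0.2668 | 147 64.7 -0.2894 | 150 64.7 -0.3112 | 153 64.5 -0.3321 | 156 64.2 -0.3522 | 159 63.6 -0.3712 | 162 62.9 -0.3893 | 165 62.0 -0.4062 | 168 61.2 -0.4221 | 171 60.5 -0.4369 | 174 61.0 -0.4504 | 177 62.0 -0.4626 | table 0.0006162256024517254
```

View pics/w0.png

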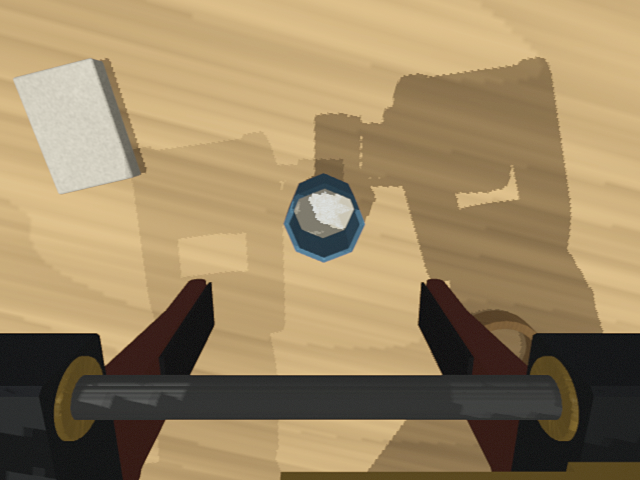

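The wrist view shows the cup at (325,218), the label stack at (78,125), and the tape behind the right finger at (505,325). The cup centre is (0.4735, 0.1977), with flat normals at 36, 81, 126 and 171°. I'll flip it in two 90° stages with the tool tilted ±45°.

```bash
cat >> h.py <<'E'
from scipy.spatial.transform import Rotation as Ro
def target(xaz,tilt,g,back=0.):
    R=Ro.from_euler('z',xaz,degrees=True).as_matrix()@np.diag([1.,-1,-1])@Ro.from_euler('y',tilt,degrees=True).as_matrix()
    return R,np.array(g)+R[:,2]*(.019-back)
def plan(xaz,tilt,g,back=0.):
    "turn total (8 deg units, tool), shift total after turn / before turn (40 mm units)"
    s=manip.sense();R,p=target(xaz,tilt,g,back);R0=s['eef_rot'];d=p-s['position']
    print('turn',(Ro.from_matrix(R0.T@R).as_rotvec(degrees=True)/8).round(3),'shift in new axes',(R.T@d/.04).round(3),'in old axes',(R0.T@d/.04).round(3))
E
python3 - <<'E'
from h import *
print(manip.sense()['position'])
plan(36,-45,[.4735,.1977,.036],.08)
E
```

```text
[0.47567737 0.20155909 0.22264794]
turn [-1.059 -5.573 -2.544] shift in new axes [3.228 0.046 1.846] in old axes [ 0.919 -0.312  3.59 ]
```

```bash
python3 -m creep '[[[0,0,0,-0.151,-0.796,-0.363],[0,0,0,-0.151,-0.796,-0.363],[0,0,0,-0.151,-0.796,-0.363],[0,0,0,-0.151,-0.796,-0.363],[0,0,0,-0.151,-0.796,-0.363],[0,0,0,-0.151,-0.796,-0.363],[0,0,0,-0.151,-0.796,-0.363],[0,0,0,0,0,0],[0,0,0,0,0,0]]]'
python3 - <<'E'
from h import *
print(manip.sense()['joint_pos'].round(3))
plan(36,-45,[.4735,.1977,.036],.08)
E
```

```text
time_s: 3.1
position: [0.4736, 0.1971, 0.2218]
eef_rot: [[0.573, 0.584, -0.575], [0.412, -0.812, -0.414], [-0.708, 0.0, -0.706]]
force: [0.5, -0.1, 1.2]
grip_width: 0.993
grip_force: 0.0
[ 0.447  0.671  1.433 -0.129  1.815  1.414]
turn [-0.025  0.014 -0.027] shift in new axes [ 3.289 -0.013  1.754] in old axes [ 3.292 -0.02   1.748]
```

```bash
python3 -m creep '[[[0.82,0,0.1,0,0,0],[0.82,0,0.3,0,0,0],[0.82,0,0.5,0,0,0],[0.83,0,0.85,0,0,0],[0,0,0,0,0,0],[0,0,0,0,0,0]]]'
python3 - <<'E'
from h import *
print(manip.sense()['joint_pos'].round(3))
plan(36,-45,[.4735,.1977,.036],.0)
E
```

```text
time_s: 3.7
position: [0.5088, 0.2222, 0.0814]
eef_rot: [[0.573, 0.584, -0.575], [0.412, -0.812, -0.414], [-0.709, 0.0, -0.706]]
force: [0.9, -0.6, 0.5]
grip_width: 0.99
grip_force: 0.0
[ 0.456  0.899  1.346 -0.119  1.677  1.44 ]
turn [-0.024  0.016 -0.027] shift in new axes [ 0.044 -0.023  2.037] in old axes [ 0.048 -0.017  2.037]
```

```bash
python3 -m creep '[[[0.04,-0.02,0.7,0,0,0],[0,0,0.7,0,0,0],[0,0,0.63,0,0,0],[0,0,0,0,0,0]]]' && python3 -m creep '[[[0,0,0,0,0,0],[0,0,0,0,0,0],[0,0,0,0,0,0],[0,0,0,0,0,0],[0,0,0,0,0,0],[0,0,0,0,0,0]]]' 40 25
python3 - <<'E'
from h import *
plan(36,-45,[.4735,.1977,.036],.0)
plan(36,-45,[.60,.12,.20],.0)
E
```

```text
time_s: 4.1
position: [0.4617, 0.1894, 0.0234]
eef_rot: [[0.573, 0.584, -0.576], [0.412, -0.812, -0.414], [-0.709, 0.0, -0.705]]
force: [0.1, -0.2, 1.0]
grip_width: 0.991
grip_force: 0.0
time_s: 4.7
position: [0.4639, 0.191, 0.0225]
eef_rot: [[0.574, 0.585, -0.574], [0.413, -0.811, -0.414], [-0.707, 0.001, -0.707]]
force: [2.5, 1.1, 6.3]
grip_width: 0.683
grip_force: 25.0
turn [-0.016  0.002 -0.023] shift in new axes [-0.032  0.005  0.028] in old axes [-0.032  0.005  0.028]
turn [-0.016  0.002 -0.023] shift in new axes [-1.929  3.436 -3.872] in old axes [-1.92   3.433 -3.879]
```

```bash
python3 -m creep '[[[-0.2,0,-0.2,0,0,0],[-0.4,0,-0.4,0,0,0],[-0.46,0,-0.46,0,0,0],[-0.3,0.6,-0.8,0,0,0],[-0.2,0.6,-0.6,0,0,0],[-0.2,0.6,-0.6,0,0,0],[0,0.4,-0.5,0,0,0],[0,0,0,0,0,0],[0,0,0,0,0,0]]]'
python3 - <<'E'
from h import *
s=manip.sense();print(s['joint_pos'].round(3),s['grip_width'])
plan(15,45,[.60,.16,.20],.0)
E
```

```text
time_s: 5.6
position: [0.5552, 0.149, 0.1718]
eef_rot: [[0.573, 0.584, -0.575], [0.412, -0.812, -0.414], [-0.709, -0.0, -0.706]]
force: [-0.8, 0.7, -1.1]
grip_width: 0.683
grip_force: 25.0
[ 0.346  0.804  1.299 -0.201  1.802  1.326] 0.6827593326279251
turn [ 0.    11.132  2.876] shift in new axes [1.314 0.024 0.791] in old axes [ 0.714  0.549 -1.242]
```

```bash
python3 -m creep '[[[0.2,0.1,-0.4,0,0.856,0.221],[0.2,0.1,-0.4,0,0.856,0.221],[0.1,0.1,-0.2,0,0.856,0.221],[0,0,0,0,0.856,0.221],[0,0,0,0,0.856,0.221],[0,0,0,0,0.856,0.221],[0,0,0,0,0.856,0.221],[0,0,0,0,0,0]]]'
python3 - <<'E'
from h import *
s=manip.sense();print(s['joint_pos'].round(3),s['grip_width'])
plan(15,45,[.60,.16,.20],.0)
E
```

```text
time_s: 6.4
position: [0.5908, 0.1618, 0.1887]
eef_rot: [[0.907, 0.414, 0.081], [0.419, -0.907, -0.044], [0.055, 0.074, -0.996]]
force: [-0.8, -0.0, -1.2]
grip_width: 0.685
grip_force: 25.0
[ 0.28   0.418  1.732 -0.081  0.928  1.467] 0.68460594913474
turn [-0.006  5.169  1.333] shift in new axes [0.349 0.103 0.426] in old axes [0.519 0.187 0.097]
```

```bash
python3 -m creep '[[[0.1,0.04,0,0,0.86,0.222],[0.1,0.04,0,0,0.86,0.222],[0.1,0.04,0,0,0.86,0.222],[0.1,0.04,0,0,0.86,0.222],[0,0,0,0,0.86,0.222],[0,0,0,0,0.86,0.222],[0,0,0,0,0,0],[0,0,0,0,0,0]]]'
python3 - <<'E'
from h import *
s=manip.sense();print(s['joint_pos'].round(3),s['grip_width'])
plan(15,45,[.60,.16,.05],.0)
E
```

```text
time_s: 7.2
position: [0.6108, 0.1689, 0.1982]
eef_rot: [[0.757, 0.296, 0.582], [0.234, -0.955, 0.18], [0.61, -0.0, -0.793]]
force: [0.5, -0.9, -0.5]
grip_width: 0.682
grip_force: 25.0
[0.23  0.304 2.081 0.4   0.11  1.118] 0.6818253049299515
turn [-0.182  0.93   0.207] shift in new axes [-2.844  0.145  2.869] in old axes [-2.453  0.146  3.21 ]
```

```bash
python3 - <<'E'
from h import *
plan(100,40,[.60,.08,.16],.0)
plan(100,20,[.60,.08,.16],.0)
E
```

```text
turn [ 6.482  0.25  -8.069] shift in new axes [-2.254 -0.652 -0.171] in old axes [-1.499  1.741  0.51 ]
turn [ 4.999 -1.798 -9.101] shift in new axes [-2.339 -0.652  0.639] in old axes [-1.563  1.882  0.564]
```

```bash
python3 -m creep '[[[0,0,0,0.4545,-0.1635,-0.827],[0,0,0,0.4545,-0.1635,-0.827],[0,0,0,0.4545,-0.1635,-0.827],[0,0,0,0.4545,-0.1635,-0.827],[0,0,0,0.4545,-0.1635,-0.827],[0,0,0,0.4545,-0.1635,-0.827],[0,0,0,0.4545,-0.1635,-0.827],[0,0,0,0.4545,-0.1635,-0.827],[0,0,0,0.4545,-0.1635,-0.827],[0,0,0,0.4545,-0.1635,-0.827]]]'; python3 -m creep '[[[0,0,0,0.4545,-0.1635,-0.827],[0,0,0,0,0,0]]]'
python3 - <<'E'
from h import *
s=manip.sense();print(s['joint_pos'].round(3),s['grip_width'])
plan(100,45,[.60,.08,.09],.0)
E
```

```text
time_s: 8.2
position: [0.61, 0.1643, 0.1963]
eef_rot: [[0.046, 0.998, 0.043], [0.928, -0.059, 0.368], [0.37, 0.022, -0.929]]
force: [-0.0, 0.5, -0.9]
grip_width: 0.683
grip_force: 25.0
time_s: 8.4
position: [0.6115, 0.1653, 0.1966]
eef_rot: [[-0.067, 0.998, -0.017], [0.935, 0.069, 0.348], [0.348, 0.007, -0.937]]
force: [1.3, 0.2, -1.0]
grip_width: 0.683
grip_force: 25.0
[ 0.074  0.468  1.676  0.418  1.029 -0.22 ] 0.6825426053615218
turn [ 0.458  3.079 -0.614] shift in new axes [-3.334 -0.654  0.909] in old axes [-2.706 -0.491  2.192]
```

```bash
python3 -m creep '[[[0,0,0,0.115,0.77,-0.154],[0,0,0,0.115,0.77,-0.154],[0,0,0,0.115,0.77,-0.154],[0,0,0,0.115,0.77,-0.154],[-0.8,-0.16,0.2,0,0,0],[-0.8,-0.16,0.2,0,0,0],[-0.8,-0.16,0.2,0,0,0],[-0.8,-0.16,0.2,0,0,0],[0,0,0,0,0,0],[0,0,0,0,0,0]]]'
python3 - <<'E'
from h import *
s=manip.sense();print(s['joint_pos'].round(3),s['grip_width'],s['eef_rot'].round(3))
plan(100,45,[.60,.08,.034],.0)
manip.grab_frame('side');a,d=manip.grab_frame('side');cv2.imwrite('pics/s1.png',a[180:420,180:500])
E
```

```text
time_s: 9.4
position: [0.5956, 0.095, 0.0829]
eef_rot: [[-0.118, 0.985, -0.124], [0.694, 0.171, 0.699], [0.71, -0.003, -0.704]]
force: [-0.6, 1.2, -0.6]
grip_width: 0.679
grip_force: 25.0
[-0.208  0.762  1.671  0.785  1.2   -0.862] 0.6785877969460088 [[-0.118  0.985 -0.124]
 [ 0.694  0.171  0.699]
 [ 0.71  -0.003 -0.704]]
turn [-0.003 -0.029 -0.03 ] shift in new axes [-1.138  0.044  1.064] in old axes [-1.142  0.049  1.06 ]
```

View pics/s1.png

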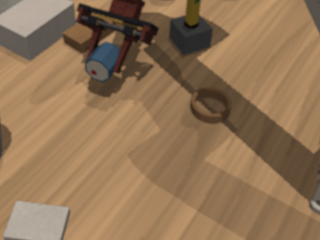

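In the crop the cup is held with its axis horizontal. Its white underside faces +y at (98,70), with the red spot at (93,72). I'll lower it to the table.

```bash
python3 -m creep '[[[-0.38,0,0.36,0,-0.03,-0.03],[-0.38,0,0.35,0,0,0],[-0.38,0.04,0.35,0,0,0],[0,0,0,0,0,0],[0,0,0,0,0,0]]]'; python3 -m creep '[[[-0.018,0,0.018,0,0,0],[-0.018,0,0.018,0,0,0],[-0.018,0,0.018,0,0,0],[0,0,0,0,0,0],[0,0,0,0,0,0]]]'
python3 - <<'E'
from h import *
plan(100,45,[.60,.08,.030],.0)
E
```

```text
time_s: 10.0
position: [0.5984, 0.094, 0.0222]
eef_rot: [[-0.128, 0.984, -0.122], [0.695, 0.177, 0.697], [0.707, 0.004, -0.707]]
force: [-0.4, 0.1, -0.8]
grip_width: 0.682
grip_force: 25.0
time_s: 10.5
position: [0.598, 0.0934, 0.0182]
eef_rot: [[-0.127, 0.984, -0.122], [0.695, 0.176, 0.697], [0.708, 0.003, -0.707]]
force: [1.2, 0.9, -1.5]
grip_width: 0.681
grip_force: 25.0
turn [ 0.004 -0.005  0.03 ] shift in new axes [-0.031 -0.009  0.026] in old axes [-0.031 -0.009  0.026]
```

```bash
python3 -m creep '[[[-0.015,0,0.015,0,0,0],[-0.015,0,0.015,0,0,0],[0,0,0,0,0,0],[0,0,0,0,0,0]]]'; python3 -m creep '[[[-0.01,0,0.01,0,0,0],[0,0,0,0,0,0],[0,0,0,0,0,0]]]'
```

```text
time_s: 10.9
position: [0.598, 0.0935, 0.0176]
eef_rot: [[-0.127, 0.984, -0.123], [0.694, 0.176, 0.698], [0.709, 0.004, -0.705]]
force: [-2.5, -2.6, 9.2]
grip_width: 0.682
grip_force: 25.0
time_s: 11.2
position: [0.5981, 0.0935, 0.0176]
eef_rot: [[-0.127, 0.984, -0.123], [0.693, 0.177, 0.699], [0.709, 0.004, -0.705]]
force: [-2.7, -3.5, 11.2]
grip_width: 0.683
grip_force: 25.0
```

```bash
python3 -m creep '[[[0,0,0,0,0,0],[0,0,0,0,0,0],[0,0,0,0,0,0],[0,0,-0.4,0,0,0],[0,0,-0.8,0,0,0],[0,0,-0.9,0,0,0],[0,0,-0.9,0,0,0],[0,0,-0.9,0,0,0],[0,0,0,0,0,0],[0,0,0,0,0,0]]]' 87
python3 - <<'E'
from h import *
s=manip.sense();print(s['joint_pos'].round(3),s['grip_width'])
a,d=manip.grab_frame('side')
P=cloud('side',d);m=(d>0)&(P[...,2]>.008)&(np.hypot(P[...,0]-.6,P[...,1]-.08)<.06)&(P[...,2]<.08)
Q=P[m];print(len(Q),Q.min(0),Q.max(0))
T=Q[Q[:,2]>.054];print(len(T),T.mean(0),cv2.minAreaRect(T[:,:2].astype(np.float32)))
# white underside face + red spot
hsv=cv2.cvtColor(a,cv2.COLOR_BGR2HSV)
w=m&(hsv[...,1]<60);print('white',w.sum(),P[w].mean(0),P[w].min(0),P[w].max(0))
c=P[w].mean(0);X=P[w]-c;print('normal',np.linalg.svd(X)[2][2])
r=m&(hsv[...,1]>120)&((hsv[...,0]<10)|(hsv[...,0]>170));print('red',r.sum(),P[r].mean(0) if r.sum() else '')
plan(100,-45,[.598,.08,.09],.06)
E
```

```text
time_s: 12.2
position: [0.6172, -0.0161, 0.1264]
eef_rot: [[-0.127, 0.985, -0.121], [0.696, 0.175, 0.697], [0.707, 0.004, -0.707]]
force: [0.2, -0.2, 0.3]
grip_width: 0.994
grip_force: 0.0
[-0.357  0.748  1.548  0.673  1.367 -0.857] 0.9936770094380709
932 [0.56399977 0.04780198 0.00800085] [0.63408462 0.12259568 0.06290696]
348 [0.59622289 0.0874186  0.05900442] ((0.5980262160301208, 0.08573313802480698), (0.040021367371082306, 0.06865175068378448), 11.937331199645996)
white 344 [0.59360464 0.10645306 0.03508213] [0.56440368 0.0494623  0.00800085] [0.62864844 0.12259568 0.06202012]
normal [-0.39553471  0.32904107  0.85748718]
red 10 [0.60373658 0.11818543 0.02033955]
turn [  0.019 -11.258   0.019] shift in new axes [ 2.341 -0.04  -2.109] in old axes [ 2.106 -0.033  2.343]
```

```bash
python3 -m creep '[[[0,0,-0.3,0,-0.94,0],[0,0,-0.3,0,-0.94,0],[0,0,0,0,-0.94,0],[0,0,0,0,-0.94,0],[0,0,0,0,-0.94,0],[0,0,0,0,-0.94,0],[0,0,0,0,-0.94,0],[0,0,0,0,-0.94,0],[0,0,0,0,-0.94,0],[0,0,0,0,-0.94,0]]]';python3 -m creep '[[[0,0,0,0,-0.94,0],[0,0,0,0,-0.94,0],[0,0,0,0,0,0],[0,0,0,0,0,0]]]'
python3 - <<'E'
from h import *
s=manip.sense();print(s['joint_pos'].round(3))
plan(100,-45,[.5975,.085,.031],.09)
E
```

```text
time_s: 13.25
position: [0.619, -0.0295, 0.1434]
eef_rot: [[-0.153, 0.984, 0.093], [0.848, 0.179, -0.498], [-0.507, 0.003, -0.862]]
force: [-0.7, -0.3, -0.8]
grip_width: 0.992
grip_force: 0.0
time_s: 13.65
position: [0.6187, -0.0297, 0.1422]
eef_rot: [[-0.127, 0.984, 0.126], [0.695, 0.179, -0.696], [-0.707, -0.001, -0.707]]
force: [0.7, -0.1, -0.4]
grip_width: 0.992
grip_force: 0.0
[ 0.291  0.631  1.754 -0.914  1.093  0.694]
turn [0.021 0.003 0.029] shift in new axes [ 4.028 -0.023 -1.871] in old axes [ 4.027e+00 -1.000e-03 -1.873e+00]
```

```bash
python3 -m creep '[[[0.6,0,-0.6,0,0,0],[0.7,0,-0.7,0,0,0],[0.8,0,-0.57,0,0,0],[0.9,0,0,0,0,0],[0.7,0,0,0,0,0],[0.33,0,0,0,0,0],[0,0,0,0,0,0],[0,0,0,0,0,0]]]'
python3 - <<'E'
from h import *
s=manip.sense();print(s['joint_pos'].round(3))
a,d=manip.grab_frame('wrist')
P=cloud('wrist',d,s);m=(d>0)&(P[...,2]>.05)&(P[...,2]<.07)&(np.hypot(P[...,0]-.6,P[...,1]-.08)<.06)
T=P[m];print(len(T),T.mean(0),T.min(0),T.max(0),cv2.minAreaRect(T[:,:2].astype(np.float32)))
cv2.imwrite('pics/w2.png',a)
plan(100,-45,[.5975,.085,.031])
E
```

```text
time_s: 14.45
position: [0.591, 0.1323, 0.083]
eef_rot: [[-0.121, 0.985, 0.127], [0.695, 0.175, -0.698], [-0.709, 0.003, -0.705]]
force: [0.4, 0.3, 0.8]
grip_width: 0.994
grip_force: 0.0
[ 0.545  0.768  1.654 -0.791  1.199  0.854]
4743 [0.59687941 0.09611106 0.05741075] [0.57119625 0.05013996 0.05000232] [0.62674881 0.12053813 0.06148154] ((0.5988860726356506, 0.0843144953250885), (0.046795785427093506, 0.06728274375200272), 10.105502128601074)
turn [ 0.026  0.019 -0.014] shift in new axes [ 0.083 -0.048  2.241] in old axes [ 0.089 -0.057  2.24 ]
```

View pics/w2.png

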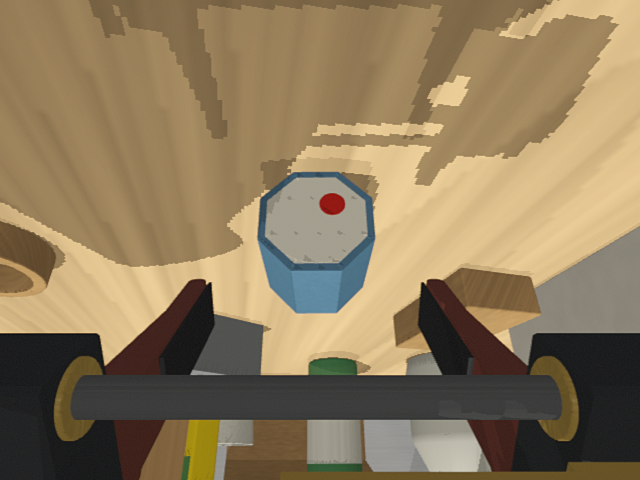

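The cup lies on a flat, centred between the fingers at (317,240), with its underside facing the camera and the red spot at (332,204). I'll close in and grip.

```bash
python3 -m creep '[[[0.08,-0.03,0.7,0,0,0],[0,0,0.8,0,0,0],[0,0,0.74,0,0,0],[0,0,0,0,0,0]]]' && python3 -m creep '[[[0,0,0,0,0,0],[0,0,0,0,0,0],[0,0,0,0,0,0],[0,0,0,0,0,0],[0,0,0,0,0,0],[0,0,0,0,0,0]]]' 40 25 && python3 -m creep '[[[-0.15,0,-0.15,0,0,0],[-0.4,0,-0.4,0,0,0],[-0.6,0,-0.6,0,0,0],[-0.7,0,-0.7,0,0,0],[-0.6,0,-0.6,0,0,0],[0,0,0,0,0,0],[0,0,0,0,0,0]]]'
python3 - <<'E'
from h import *
s=manip.sense();print(s['joint_pos'].round(3),s['grip_width'],s['eef_rot'].round(3))
plan(100,45,[.60,.06,.16])
E
```

```text
time_s: 14.9
position: [0.5991, 0.0689, 0.0157]
eef_rot: [[-0.122, 0.985, 0.122], [0.694, 0.172, -0.7], [-0.71, -0.0, -0.704]]
force: [0.0, 0.2, 0.5]
grip_width: 0.99
grip_force: 0.0
time_s: 15.5
position: [0.6011, 0.0737, 0.0179]
eef_rot: [[-0.121, 0.984, 0.129], [0.694, 0.177, -0.698], [-0.709, 0.005, -0.705]]
force: [-1.6, 3.5, 6.5]
grip_width: 0.679
grip_force: 25.0
time_s: 16.2
position: [0.5998, 0.0733, 0.156]
eef_rot: [[-0.121, 0.984, 0.128], [0.695, 0.176, -0.697], [-0.709, 0.005, -0.705]]
force: [-0.5, 1.0, -0.9]
grip_width: 0.681
grip_force: 25.0
[ 0.458  0.635  1.7   -0.815  1.215  0.742] 0.6812462734119518 [[-0.121  0.984  0.128]
 [ 0.695  0.176 -0.697]
 [-0.709  0.005 -0.705]]
turn [ 0.037 11.267  0.02 ] shift in new axes [-0.162 -0.054  0.173] in old axes [ 0.173 -0.055  0.162]
```

```bash
python3 -m creep '[[[0,0,0,0,0.94,0],[0,0,0,0,0.94,0],[0,0,0,0,0.94,0],[0,0,0,0,0.94,0],[0,0,0,0,0.94,0],[0,0,0,0,0.94,0],[0,0,0,0,0.94,0],[0,0,0,0,0.94,0],[0,0,0,0,0.94,0],[0,0,0,0,0.94,0]]]';python3 -m creep '[[[0,0,0,0,0.94,0],[0,0,0,0,0.92,0],[0,0,0,0,0,0],[0,0,0,0,0,0]]]'
python3 - <<'E'
from h import *
s=manip.sense();print(s['joint_pos'].round(3),s['grip_width'],s['eef_rot'].round(3))
a,d=manip.grab_frame('side')
cv2.imwrite('pics/s2.png',cv2.resize(a[150:330,200:440],None,fx=2.5,fy=2.5))
P=cloud('side',d);hsv=cv2.cvtColor(a,cv2.COLOR_BGR2HSV)
m=(d>0)&(np.hypot(P[...,0]-.6,P[...,1]-.06)<.06)&(P[...,2]>.08)
w=m&(hsv[...,1]<60)&(hsv[...,2]>100)
Q=P[w];print(len(Q),Q.mean(0),Q.min(0),Q.max(0))
b=m&(hsv[...,0]>95)&(hsv[...,0]<120)&(hsv[...,1]>80);print('blue z',np.percentile(P[b][:,2],[1,5,50,95,99]))
plan(100,45,[.60,.06,.045])
E
```

```text
time_s: 17.2
position: [0.5993, 0.0729, 0.1544]
eef_rot: [[-0.152, 0.984, -0.087], [0.849, 0.175, 0.498], [0.505, 0.002, -0.863]]
force: [-0.7, -0.1, -1.6]
grip_width: 0.681
grip_force: 25.0
time_s: 17.6
position: [0.599, 0.0727, 0.1534]
eef_rot: [[-0.124, 0.985, -0.124], [0.699, 0.175, 0.693], [0.704, -0.001, -0.71]]
force: [0.1, 0.4, -0.8]
grip_width: 0.681
grip_force: 25.0
[-0.237  0.662  1.646  0.733  1.3   -0.79 ] 0.6812330967252589 [[-0.124  0.985 -0.124]
 [ 0.699  0.175  0.693]
 [ 0.704 -0.001 -0.71 ]]
346 [0.60030792 0.06173713 0.196098  ] [0.57082684 0.03213191 0.19218231] [0.62954301 0.09306198 0.19912341]
blue z [0.13488065 0.13834328 0.16694183 0.19229265 0.19518199]
turn [-0.008  0.03   0.019] shift in new axes [-2.17  -0.041  2.175] in old axes [-2.161 -0.044  2.184]
```

View pics/s2.png

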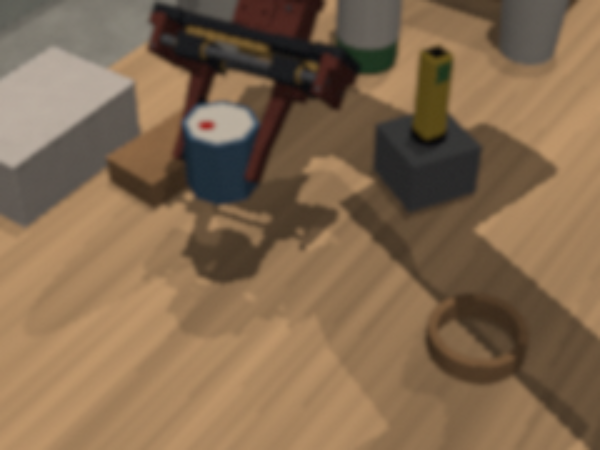

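The cup is now inverted at (222,150) in the crop, white underside level and up, red spot at (207,126). Underside is at z≈0.196, so about 0.13 m to lower.

```bash
python3 -m creep '[[[-0.5,0,0.5,0,0.03,0.02],[-0.6,0,0.6,0,0,0],[-0.6,0,0.6,0,0,0],[-0.46,-0.04,0.47,0,0,0],[0,0,0,0,0,0],[0,0,0,0,0,0]]]'; python3 -m creep '[[[-0.04,0,0.04,0,0,0],[-0.04,0,0.04,0,0,0],[-0.04,0,0.04,0,0,0],[0,0,0,0,0,0],[0,0,0,0,0,0]]]'
python3 - <<'E'
from h import *
plan(100,45,[.60,.06,.035])
s=manip.sense();print(s['eef_rot'].round(4))
E
```

```text
time_s: 18.25
position: [0.5986, 0.0743, 0.0339]
eef_rot: [[-0.125, 0.984, -0.124], [0.695, 0.176, 0.697], [0.708, 0.001, -0.706]]
force: [0.0, 0.0, -0.6]
grip_width: 0.682
grip_force: 25.0
time_s: 18.75
position: [0.5986, 0.0732, 0.0264]
eef_rot: [[-0.124, 0.985, -0.122], [0.695, 0.174, 0.698], [0.709, 0.001, -0.706]]
force: [-0.2, 0.6, -1.7]
grip_width: 0.687
grip_force: 25.0
turn [ 0.005 -0.015  0.01 ] shift in new axes [-0.083 -0.022  0.089] in old axes [-0.083 -0.022  0.088]
[[-0.1239  0.9847 -0.1224]
 [ 0.6947  0.1742  0.6979]
 [ 0.7086  0.0015 -0.7057]]
```

```bash
python3 -m creep '[[[-0.02,0,0.02,0,0,0],[-0.02,0,0.02,0,0,0],[-0.02,0,0.02,0,0,0],[0,0,0,0,0,0],[0,0,0,0,0,0]]]'; python3 -m creep '[[[-0.015,0,0.015,0,0,0],[0,0,0,0,0,0],[0,0,0,0,0,0]]]'; python3 -m creep '[[[-0.015,0,0.015,0,0,0],[0,0,0,0,0,0],[0,0,0,0,0,0]]]'
```

```text
time_s: 19.25
position: [0.5984, 0.0733, 0.0227]
eef_rot: [[-0.124, 0.985, -0.123], [0.695, 0.174, 0.698], [0.709, 0.001, -0.705]]
force: [0.6, 0.0, -1.1]
grip_width: 0.683
grip_force: 25.0
time_s: 19.55
position: [0.5985, 0.0733, 0.0219]
eef_rot: [[-0.124, 0.985, -0.123], [0.695, 0.174, 0.698], [0.709, 0.001, -0.706]]
force: [-0.1, 0.1, -1.1]
grip_width: 0.682
grip_force: 25.0
time_s: 19.85
position: [0.5985, 0.0734, 0.0218]
eef_rot: [[-0.124, 0.985, -0.123], [0.694, 0.174, 0.698], [0.709, 0.002, -0.705]]
force: [-0.6, -1.9, 5.8]
grip_width: 0.681
grip_force: 25.0
```

```bash
python3 -m creep '[[[0,0,0,0,0,0],[0,0,0,0,0,0],[0,0,0,0,0,0],[0,0,-0.4,0,0,0],[0,0,-0.8,0,0,0],[0,0,-0.9,0,0,0],[0,0,-0.9,0,0,0],[0,0,-0.9,0,0,0],[0,0,0,0,0,0],[0,0,0,0,0,0]]]' 87
python3 - <<'E'
from h import *
s=manip.sense();print(s['joint_pos'].round(3),s['grip_width'])
a,d=manip.grab_frame('side')
P=cloud('side',d);hsv=cv2.cvtColor(a,cv2.COLOR_BGR2HSV)
m=(d>0)&(np.hypot(P[...,0]-.6,P[...,1]-.06)<.05)&(P[...,2]>.055)&(P[...,2]<.075)
Q=P[m];print(len(Q),Q.mean(0),cv2.minEnclosingCircle(Q[:,:2].astype(np.float32)))
A=np.c_[Q[:,:2]-[.6,.06],np.ones(len(Q))];print('plane',np.linalg.lstsq(A,Q[:,2],rcond=None)[0])
r=m&(hsv[...,1]>120)&((hsv[...,0]<10)|(hsv[...,0]>170));print('red',r.sum(),P[r].mean(0))
for g in([.53,-.186,.19],):plan(60,0,g)
E
```

```text
time_s: 20.85
position: [0.6178, -0.0364, 0.1317]
eef_rot: [[-0.124, 0.985, -0.121], [0.695, 0.173, 0.698], [0.708, 0.002, -0.706]]
force: [-0.6, 0.6, 0.1]
grip_width: 0.99
grip_force: 0.0
[-0.385  0.75   1.528  0.657  1.395 -0.859] 0.989653014648206
474 [0.59726384 0.06539182 0.06344469] ((0.60039883852005, 0.062126681208610535), 0.033490777015686035)
plane [ 0.03706929 -0.0411053   0.06376775]
red 10 [0.60748127 0.07301941 0.06473202]
turn [-1.967 -5.408  4.738] shift in new axes [-4.348 -0.    -1.005] in old axes [-1.635 -2.795 -3.07 ]
```

```bash
python3 -m creep '[[[-0.3,0,-0.3,0,-0.94,0],[-0.3,0,-0.5,0,-0.94,0],[0,0,-0.7,0,-0.94,0],[0,0,-0.7,0,-0.94,0],[0,0,-0.5,0,-0.94,0],[0,0,0,0,-0.94,0],[0,0,0,0,0,0],[0,0,0,0,0,0]]]'
python3 - <<'E'
from h import *
plan(60,0,[.59,.02,.25])
plan(100,0,[.59,.02,.25])
E
```

```text
time_s: 21.7
position: [0.6284, -0.1012, 0.2077]
eef_rot: [[-0.177, 0.984, -0.002], [0.984, 0.177, 0.003], [0.003, -0.001, -1.0]]
force: [-0.5, -0.7, 0.1]
grip_width: 0.993
grip_force: 0.0
turn [-0.018 -0.02   5.026] shift in new axes [ 2.145 -2.345 -0.581] in old axes [ 3.154 -0.408 -0.57 ]
turn [-0.01  -0.024  0.026] shift in new axes [ 3.151 -0.418 -0.581] in old axes [ 3.154 -0.408 -0.57 ]
```

```bash
python3 -m creep '[[[0.8,-0.1,-0.2,0,0,0],[0.9,-0.1,-0.2,0,0,0],[0.9,-0.1,-0.1,0,0,0],[0.5,-0.1,0,0,0,0],[0,0,0,0,0,0],[0,0,0,0,0,0],[0,0,0,0,0,0]]]'
python3 - <<'E'
from h import *
s=manip.sense();a,d=manip.grab_frame("wrist");s2=manip.sense();print(s['position'],s2['position'])
P=cloud('wrist',d,s);hsv=cv2.cvtColor(a,cv2.COLOR_BGR2HSV)
m=(d>0)&(np.hypot(P[...,0]-.6,P[...,1]-.06)<.05)&(P[...,2]>.055)&(P[...,2]<.075)
Q=P[m];print(len(Q),Q.mean(0),cv2.minEnclosingCircle(Q[:,:2].astype(np.float32)))
A=np.c_[Q[:,:2]-[.6,.06],np.ones(len(Q))];print('plane',np.linalg.lstsq(A,Q[:,2],rcond=None)[0])
r=m&(hsv[...,1]>120)&((hsv[...,0]<10)|(hsv[...,0]>170));R=P[r];print('red',r.sum(),R.mean(0),cv2.minEnclosingCircle(R[:,:2].astype(np.float32)))
c=Q.mean(0)
print('az,dist',np.degrees(np.arctan2(*(R.mean(0)-c)[1::-1])),np.hypot(*(R.mean(0)-c)[:2]))
b=(d>0)&(P[...,2]<.02);print('table',np.median(P[b][:,2]))
plan(60,0,[.555,-.16,.235])
E
```

```text
time_s: 22.4
position: [0.5922, 0.0149, 0.2282]
eef_rot: [[-0.173, 0.985, -0.0], [0.985, 0.173, 0.001], [0.001, -0.0, -1.0]]
force: [-0.3, -0.2, 0.1]
grip_width: 0.994
grip_force: 0.0
[0.59221852 0.01493259 0.22822222] [0.59230115 0.01486958 0.22843186]
5083 [0.59956781 0.06168107 0.06469933] ((0.5997447967529297, 0.06101153790950775), 0.03252899646759033)
plane [-0.00018805  0.00035037  0.06469866]
red 244 [0.60682091 0.07101501 0.06492906] ((0.606894850730896, 0.0704449713230133), 0.006524206139147282)
az,dist 52.15040099633182 0.011820742937734689
table 0.0006073304539431501
turn [ 1.000e-03 -5.000e-03  4.994e+00] shift in new axes [-4.252  1.378  0.311] in old axes [-4.145 -1.674  0.308]
```

```bash
python3 -m creep '[[[-0.6,-0.2,-0.2,0,0,0],[-0.8,-0.3,-0.2,0,0,0],[-0.8,-0.3,-0.2,0,0,0.8],[-0.7,0,0,0,0,0.8],[-0.8,0,0,0,0,0.8],[-0.5,0.2,0,0,0,0.8],[0,0.2,0,0,0,0.8],[0,0.2,0,0,0,0.8],[0,0,0,0,0,0],[0,0,0,0,0,0]]]'
python3 - <<'E'
from h import *
manip.grab_frame('wrist');s=manip.sense();a,d=manip.grab_frame("wrist");print(s['position'],s['joint_pos'].round(3))
P=cloud('wrist',d,s);cv2.imwrite('pics/w3.png',a)
near=(d>0)&(np.hypot(P[...,0]-.531,P[...,1]+.186)<.06)
for lo,hi in((.150,.175),(.055,.0625)):
    Q=P[near&(P[...,2]>lo)&(P[...,2]<hi)];print(lo,len(Q))
    if len(Q):print(Q.mean(0),Q[:,2].min(),Q[:,2].max(),cv2.minAreaRect(Q[:,:2].astype(np.float32)))
E
```

```text
time_s: 23.45
position: [0.5956, -0.1628, 0.2526]
eef_rot: [[0.473, 0.881, 0.0], [0.881, -0.473, 0.001], [0.001, 0.0, -1.0]]
force: [-0.4, 0.4, -0.4]
grip_width: 0.991
grip_force: 0.0
[ 0.59548349 -0.16248466  0.25265705] [-2.860e-01  3.800e-01  1.622e+00  1.000e-03  1.140e+00  2.070e-01]
0.15 1551
[ 0.5309904  -0.18597827  0.15953598] 0.15000693080503924 0.16296679029743621 ((0.529035210609436, -0.18730700016021729), (0.026383202522993088, 0.027042677626013756), 66.9921875)
0.055 5087
[ 0.53558242 -0.18164652  0.06053929] 0.05503571985515149 0.062493145171244324 ((0.5289355516433716, -0.18794980645179749), (0.0811971053481102, 0.08032804727554321), 59.126365661621094)
```

View pics/w3.png

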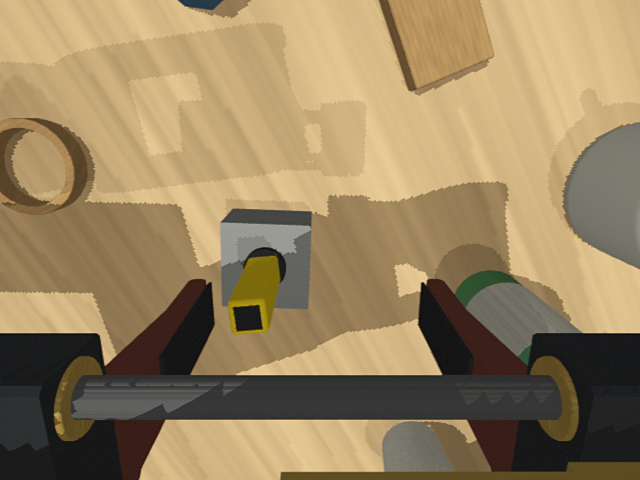

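The wrist view shows the gauge top at (248,318) and the stand at (265,258). The gauge axis is at (0.529, -0.187), sides at 67°. Both agree with the depth fit.

```bash
python3 - <<'E'
from h import *
plan(67,0,[.529,-.1875,.13],.0)
E
```

```text
turn [ 0.002 -0.006 -0.657] shift in new axes [-1.23  -1.284  3.544] in old axes [-1.345 -1.167  3.543]
```

```bash
python3 -m creep '[[[-0.4,-0.4,0,0,0,-0.33],[-0.4,-0.4,0,0,0,-0.33],[-0.43,-0.48,0,0,0,0],[0,0,0.6,0,0,0],[0,0,0,0,0,0],[0,0,0,0,0,0]]]'
python3 - <<'E'
from h import *
s=manip.sense();a,d=manip.grab_frame("wrist");print(s['position'],s['joint_pos'].round(3))
P=cloud('wrist',d,s)
near=(d>0)&(np.hypot(P[...,0]-.529,P[...,1]+.187)<.04)
for lo,hi in((.156,.170),(.055,.0625)):
    Q=P[near&(P[...,2]>lo)&(P[...,2]<hi)];print(lo,len(Q))
    if len(Q):print(Q.mean(0),cv2.minAreaRect(Q[:,:2].astype(np.float32)))
plan(67,0,[.529,-.1875,.13],.0)
E
```

```text
time_s: 24.15
position: [0.5284, -0.1842, 0.2291]
eef_rot: [[0.391, 0.92, 0.001], [0.92, -0.391, 0.001], [0.001, 0.0, -1.0]]
force: [0.6, 0.4, 0.7]
grip_width: 0.992
grip_force: 0.0
[ 0.52844787 -0.18419034  0.22906677] [-3.570e-01  3.200e-01  1.771e+00  1.000e-03  1.050e+00  4.400e-02]
0.156 1837
[ 0.52954781 -0.18666632  0.16040432] ((0.5289626121520996, -0.1873781532049179), (0.025566700845956802, 0.02666502632200718), 67.0523681640625)
0.055 4568
[ 0.53205975 -0.17894015  0.06057123] ((0.5299063324928284, -0.18446101248264313), (0.07448834180831909, 0.0794530138373375), 69.32642364501953)
turn [ 0.011 -0.006 -0.003] shift in new axes [-0.074  0.031  2.963] in old axes [-0.077  0.026  2.963]
```

```bash
python3 -m creep '[[[-0.07,0.03,0.5,0,0,0],[0,0,0.7,0,0,0],[0,0,0.8,0,0,0],[0,0,0.6,0,0,0],[0,0,0.36,0,0,0],[0,0,0,0,0,0],[0,0,0,0,0,0]]]' && python3 -m creep '[[[0,0,0,0,0,0],[0,0,0,0,0,0],[0,0,0,0,0,0],[0,0,0,0,0,0],[0,0,0,0,0,0],[0,0,0,0,0,0],[0,0,0,0,0,0],[0,0,0,0,0,0]]]' 10 30
python3 - <<'E'
from h import *
plan(67,0,[.529,-.1875,.13],.0)
E
```

```text
time_s: 24.9
position: [0.5295, -0.1876, 0.1113]
eef_rot: [[0.392, 0.92, 0.002], [0.92, -0.392, -0.0], [0.001, 0.002, -1.0]]
force: [0.1, -0.8, -0.1]
grip_width: 0.991
grip_force: 0.0
time_s: 25.7
position: [0.5287, -0.1874, 0.1105]
eef_rot: [[0.392, 0.92, 0.001], [0.92, -0.392, 0.0], [0.001, 0.001, -1.0]]
force: [1.0, -0.1, -0.5]
grip_width: 0.3
grip_force: 4.2
turn [ 0.008 -0.006 -0.01 ] shift in new axes [ 0.001  0.007 -0.013] in old axes [ 0.001  0.007 -0.013]
```

```bash
python3 -m creep '[[[0,0,0,0,0,0],[0,0,0,0,0,0],[0,0,0,0,0,0],[0,0,-0.1,0,0,0],[0,0,-0.4,0,0,0],[0,0,-0.6,0,0,0],[0,0,-0.7,0,0,0],[0,0,-0.7,0,0,0],[0,0,0,0,0,0],[0,0,0,0,0,0]]]' 10 30
python3 - <<'E'
from h import *
s=manip.sense();print(s['grip_width']*87.8,s['grip_force'])
a,d=manip.grab_frame('side');P=cloud('side',d)
hsv=cv2.cvtColor(a,cv2.COLOR_BGR2HSV)
m=(d>0)&(hsv[...,0]>20)&(hsv[...,0]<35)&(hsv[...,1]>150)&(np.hypot(P[...,0]-.529,P[...,1]+.187)<.04)
Q=P[m&(P[...,2]>.09)];print('yellow z',len(Q),np.percentile(Q[:,2],[1,50,99]) if len(Q) else '')
cv2.imwrite('pics/s3.png',cv2.resize(a[60:260,260:480],None,fx=2.7,fy=2.7))
plan(67,0,[.6068,.071,.23])
E
```

```text
time_s: 26.7
position: [0.5286, -0.1875, 0.2107]
eef_rot: [[0.392, 0.92, 0.002], [0.92, -0.392, -0.0], [0.001, 0.002, -1.0]]
force: [0.1, 0.7, -2.0]
grip_width: 0.295
grip_force: 30.0
25.90802690151502 29.999777376651764
yellow z 357 [0.16590363 0.20389186 0.26118604]
turn [-0.    -0.005 -0.01 ] shift in new axes [ 6.713 -0.708 -0.032] in old axes [ 6.712 -0.717 -0.027]
```

View pics/s3.png

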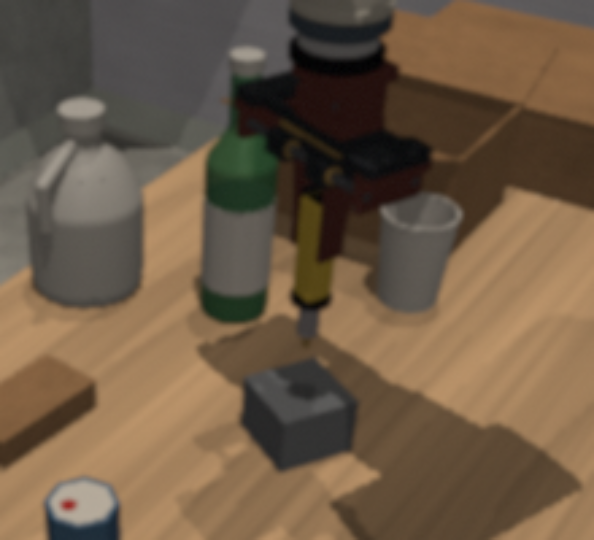

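The gauge is held upright at (313,250), clear of the stand, with its tip at (307,343). The inverted cup with the red spot is at (68,503). Moving over the spot.

```bash
python3 -m creep '[[[0.4,0,0,0,0,0],[0.8,-0.1,0,0,0,0],[0.9,-0.1,0,0,0,0],[0.9,-0.1,0,0,0,0],[0.9,-0.1,0,0,0,0],[0.9,-0.1,0,0,0,0],[0.8,-0.1,0,0,0,0],[0.7,-0.1,0,0,0,0],[0.4,0,0,0,0,0],[0,0,0,0,0,0]]]'; python3 -m creep '[[[0,0,0.3,0,0,0],[0,0,0.3,0,0,0],[0,0,0.15,0,0,0],[0,0,0,0,0,0],[0,0,0,0,0,0]]]'
python3 - <<'E'
from h import *
plan(67,0,[.6068,.071,.145+.0])
s=manip.sense();print(s['force'],s['eef_rot'].round(4),s['joint_pos'].round(3))
a,d=manip.grab_frame('side');P=cloud('side',d);np.savez('s4.npz',a=a,d=d)
b,e=manip.grab_frame('wrist')
A=a[200:320,230:390];cv2.imwrite('pics/s4.png',np.vstack([cv2.resize(A,(400,300),interpolation=cv2.INTER_CUBIC),cv2.resize(b,(400,300))]))
E
```

```text
time_s: 27.75
position: [0.6079, 0.0721, 0.2095]
eef_rot: [[0.39, 0.921, -0.0], [0.921, -0.39, 0.0], [0.0, -0.0, -1.0]]
force: [0.9, -0.3, -1.9]
grip_width: 0.294
grip_force: 30.0
time_s: 28.25
position: [0.6078, 0.0694, 0.1804]
eef_rot: [[0.393, 0.92, 0.001], [0.92, -0.393, 0.0], [0.001, 0.001, -1.0]]
force: [0.4, 0.1, -0.8]
grip_width: 0.293
grip_force: 30.0
turn [ 0.004 -0.004 -0.017] shift in new axes [ 0.026 -0.038  1.361] in old axes [ 0.026 -0.039  1.361]
[ 0.38281862  0.05945443 -0.79012019] [[ 3.929e-01  9.196e-01  7.000e-04]
 [ 9.196e-01 -3.929e-01  2.000e-04]
 [ 5.000e-04  6.000e-04 -1.000e+00]] [0.094 0.453 1.692 0.    0.995 0.498]
```

View pics/s4.png

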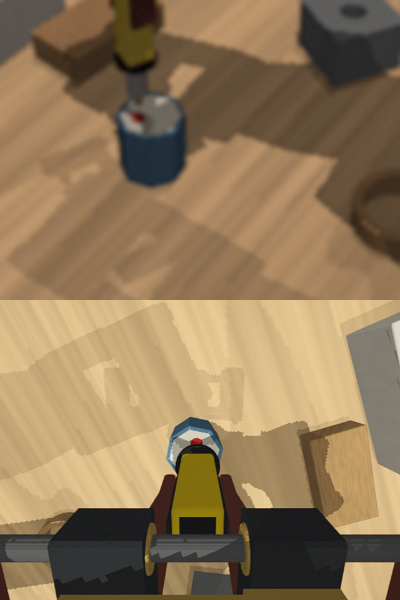

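Upper view: tip just above the red spot at (137,118). Lower view: spot just beyond the nose at (197,441). I'll trim the position, get close, and average the force as a baseline.

```bash
cat >> h.py <<'E'
def avg(n=12):
    F=[];Z=[]
    for _ in range(n):
        manip.grab_frame('side');s=manip.sense();F.append(s['force']);Z.append(s['position'])
    F=np.array(F);print('F',F.mean(0).round(3),'sem',(F.std(0)/n**.5).round(3),'pos',np.mean(Z,0).round(5),np.std(Z,0).round(5))
E
python3 -m creep '[[[0.026,-0.04,0.15,0,0,0],[0,0,0.12,0,0,0],[0,0,0.04,0,0,0],[0,0,0,0,0,0],[0,0,0,0,0,0]]]'; python3 -c "
from h import *;avg(20)
plan(67,0,[.6068,.071,.1586+.019])"
```

```text
time_s: 28.85
position: [0.6069, 0.0717, 0.1683]
eef_rot: [[0.392, 0.92, 0.001], [0.92, -0.392, 0.0], [0.001, 0.001, -1.0]]
force: [0.0, 0.4, -1.8]
grip_width: 0.294
grip_force: 30.0
F [ 0.06   0.046 -1.252] sem [0.069 0.131 0.121] pos [0.6069  0.07168 0.16836] [6.e-05 2.e-05 7.e-05]
turn [ 0.008 -0.006 -0.01 ] shift in new axes [-0.016  0.005  0.243] in old axes [-0.016  0.005  0.243]
```

```bash
python3 -m creep '[[[-0.016,0,0.04,0,0,0],[0,0,0.05,0,0,0],[0,0,0.05,0,0,0],[0,0,0.05,0,0,0],[0,0,0,0,0,0],[0,0,0,0,0,0]]]'; python3 -c "
from h import *;avg(20)"
```

```text
time_s: 30.45
position: [0.6067, 0.0711, 0.1608]
eef_rot: [[0.392, 0.92, 0.001], [0.92, -0.392, 0.0], [0.001, 0.001, -1.0]]
force: [-0.5, -0.1, 0.7]
grip_width: 0.296
grip_force: 30.0
F [-0.529 -0.253  0.428] sem [0.084 0.107 0.092] pos [0.60663 0.07107 0.16073] [1.e-05 1.e-05 5.e-05]
```

```bash
python3 -m creep '[[[0,0,0.03,0,0,0],[0,0,0.03,0,0,0],[0,0,0,0,0,0],[0,0,0,0,0,0]]]'; python3 - <<'E'
from h import *
avg(20)
a,d=manip.grab_frame('side');b,e=manip.grab_frame('scene');s=manip.sense()
print(s['grip_force'],s['time_s'])
P=cloud('side',d);m=(d>0)&(np.hypot(P[...,0]-.6,P[...,1]-.061)<.028)&(P[...,2]>.058)&(P[...,2]<.07);Q=P[m]
print('cup top',Q.mean(0),cv2.minEnclosingCircle(Q[:,:2].astype(np.float32)))
A=a[225:300,260:360];B=b[180:280,280:413]
cv2.imwrite('pics/fin.png',np.vstack([cv2.resize(A,(400,300),interpolation=cv2.INTER_CUBIC),cv2.resize(B,(400,300),interpolation=cv2.INTER_CUBIC)]))
E
```

```text
time_s: 31.85
position: [0.6067, 0.0711, 0.1583]
eef_rot: [[0.392, 0.92, 0.001], [0.92, -0.392, 0.0], [0.001, 0.001, -1.0]]
force: [-0.8, -0.7, 1.4]
grip_width: 0.299
grip_force: 30.0
F [-0.748 -0.548  1.646] sem [0.099 0.101 0.109] pos [0.60664 0.07108 0.15832] [1.e-05 2.e-05 2.e-05]
30.000205636024475 32.95
cup top [0.59537057 0.06219957 0.06452672] ((0.5999217629432678, 0.06090502440929413), 0.027973975986242294)
```

View pics/fin.png

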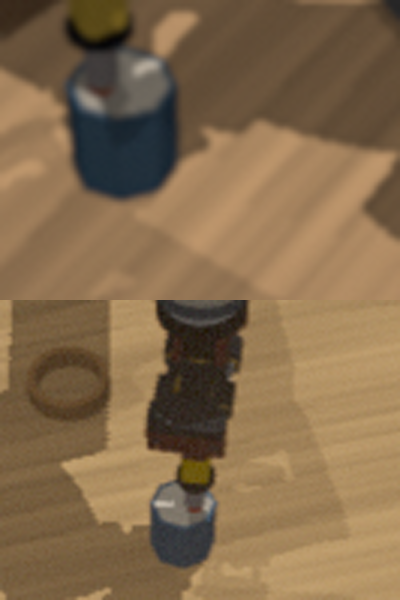

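The gauge is upright with its tip on the spot, at (100,92) in the upper view and (195,508) in the lower. The spring force is about 2.9 N, which means the tip is about 6 mm in. Handing in.

```bash
python3 -c "
from workcell import manip
print(manip.sign_off())"
```

```text
the job is handed in; nothing more can be done
None
```

I handed the job in at about 33 s: the cup stands mouth-down by itself, and the gauge is held upright with its tip on the red spot, about 6 mm in by measured force (2.9 N); no verdict came back.

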